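# Re-mix a capped sample on the touch mixer and load it for analysis

## Robot

A 6-joint arm with a two-finger parallel gripper is mounted at the origin on the work surface; the furniture and walls round the work are solid. World frame = base frame: x ahead of the robot, y to its left, z up, the work surface at z = 0. Lengths are in m, angles in rad, forces in N, time in s.
With the tool pointing down it reaches from about 0.35 to 0.85 m from the base axis. Payload 8.1 kg.
Tool frame: the origin (TCP) lies on the centre line of the jaws, within the pads' length; the fingertips stand ahead of it and the grasp point (between the pads) lies 6 mm ahead of it (arm.tcp_to_tips is the z of the fingertips in the tool frame, in m); z points along the fingers, y is the direction in which the jaws open and shut (so a half turn about z gives the same grasp; the last joint's range is limited). The gripper opens to 85 mm and grips with 20 to 120 N. Pads are 22 mm wide; open, the fingers measure 114 mm over their backs; the gripper's body (76 mm by 85 mm) begins 54 mm behind the grasp point. The pads swing forward as they close: fully open they stand 13 mm farther back than shut.
Start: joints at [1.161, 0.13, 1.488, -0, 1.523, -0.085], TCP at [0.191, 0.569, 0.256] pointing down, gripper open.
Joint ranges: [-2.96, 2.96], [-0.89, 2.26], [0.02, 2.5], [-1.34, 4.48], [0, 2.73], [-2.66, 2.66]. Speed limits (rad/s): [2.39, 2.39, 2.79, 3.14, 3.14, 3.14].

## Interface

Orientations are given as a unit quaternion [w, x, y, z].
In Python, from station import arm gives the robot as it stands. The module is installed in compiled form; this text tells all that it offers.
- The arm moves only by the shell command python3 -m crank 'ROWS' [FORCE]. ROWS is a JSON object of lists of equal length, an entry for each row: "dr": the turn, a rotation vector about the tool's x, y, z as a fraction of full scale, a list of three; "xyz": the shift along the tool's x, y, z as a fraction of full scale, a list of three; "grip": the opening, from -1 (shut) to 1 (fully open). In form: {"dr": [[rx, ry, rz], ...], "xyz": [[x, y, z], ...], "grip": [grip, ...]}. A call has 1 to 8 rows; each row is the pose to reach, as a shift and turn from the pose commanded when the call began, along the tool's axes at that moment; what a row does not reach only later rows make up. Full scale, the value 1, is 25 cm for a shift and 45 degrees for a turn. A row lasts 1/12 s, in which the tool goes at most 41.7 mm and 7.16 degrees, less where a joint would pass 70% of its speed; a pose out of reach is approached as far as the arm can. A call with a number of a shift or a turn outside -1 to 1 is refused whole. A call with a gripper value outside its range is refused whole. The fingers move at their own pace and stop on an object; FORCE is the grip in N (left out, the last holds). Time passes only in rows, so rows that repeat a pose let the fingers close. It gives the time, the measured TCP pose, the force and the opening at its end, in the units of the state.
- arm.get_state(): the state, without advancing time (a new reading comes with each control period).
- arm.camera(name): name is "scene" or "side" or "wrist"; returns a dict with "image" (420x560x3 uint8, blue, green, red), "fx", "fy", "cx", "cy" (pixels), "distortion" ([k1, k2, p1, p2, k3] as OpenCV has them; the pictures are not rectified), "origin" and "attitude" of the camera in the world. Camera axes: x right, y down, z forward; pixel columns grow to the right and rows downward; lengths in m; the calibration is good to about 2 mm. A picture is of the moment at which its call begins. There is no depth.
- arm.close_job(): hands the job in, once; it reports no verdict.
The state is a dict: "clock": time; "joints": joint angles; "qd": joint speeds; "joint_efforts": joint torques, N m; "tcp_pos": TCP position; "tcp_rot": TCP orientation; "wrist_force": force on the tool from outside, world axes, zero at the start; "ft_torque": the same for the moment, N m; "opening": finger opening in m.
Only numpy, scipy, OpenCV 4.12 (cv2) and the standard library are available. Lean on these libraries where they do the work, as an engineer would, in place of code of your own. Each camera call takes 0.05 s, during which the arm holds its last target. There are 200 camera calls.

## Task

Take the capped sample tube out of the sloping stand, stand it upright in the rubber cup of the tube mixer and press it down until the sprung cup is fully depressed, holding it there for at least two seconds without ramming the glass tube. Then lower the tube to the bottom of any well of the empty carrier in the tray before letting it go, so that it stands upright there. Leave the open tubes and the part-filled carrier where they are.

Things in the scene. Friction and masses are not known exactly. Their poses are not given: they have to be found in the camera images.
- tube_mid (a point): Centre of the stand's only capped tube: glass, 103 mm long, barrel 14 mm thick, rigid cap 18.8 mm thick on the last 19 mm at +z, about 12 g. z runs along it to the cap: foot at z = -51.5 mm, mid-cap at +42 mm. It stands loosely (1 mm play) in one of the stand's bores, leaning 30 degrees; it comes out along its z and is clear after 65 mm.
- stand: Fixed aluminium tube stand, 104 x 138 x 80 mm. Origin: centre of underside; z up; the tubes' tops lean 30 degrees towards its front, -x. Three bores side by side along y, 50 mm apart, hold the capped tube and two open ones; which is where varies. They stick out of its upper plate by 47 mm (capped) and 32 mm (open).
- open_a_mid (a point): Centre of an open (uncapped) tube in the stand, 14 to 17 mm in diameter, 88 mm long, z along it to the mouth. Must stay in its bore.
- open_b_mid (a point): Centre of the other open tube in the stand, like the first. Must stay in its bore.
- cup_floor (a point): Centre of the flat floor of the mixer's round rubber cup, on which the tube's foot presses; z up; moves down with the cup. Cup 11 mm deep, 24 mm wide inside at the floor, 31 mm at the rim. Floor 102 mm above the bench when up. The mixer is a fixed white box, 156 x 106 mm, 75 mm high, with a sloping control panel at its front.
- mixer_head (a joint): How far the mixer's cup is pressed down, in m: 0 up, 0.008 fully down on its stop. A spring pushes it back up: about 2 N to start it, about 8 N to hold it on the stop.
- tray: Fixed flat ivory tray, 205 x 218 mm, floor 4 mm thick, rim 20 mm high. Origin: centre of its underside. Two carriers stand in it, their length along its y.
- carrier: Empty ivory tube carrier standing loose in the tray, 32 (x) x 188 (y) x 78 (z) mm, 85 g. Origin: its underside; z up. Seven wells 20 x 17 to 19 mm, open at the top, floor at z = 8 mm, centres at x = 0, y = -69, -45.5, -20.5, 3.5, 28.5, 52.5, 76.5 mm. A tube in a well has its cap above the carrier.
- full_carrier: The part-filled carrier standing loose in the tray, like the empty one but with a few open tubes in its wells, 97 mm high over these. Origin: its underside. Must stay where it is.
- tube_foot (a point): Centre of the capped tube's foot (its bottom end); z along the tube towards the cap.
Mind the look-alikes: they are no part of the job. Leave any orange look-alike of the part that bears cup_floor alone.

How it is judged:
By the outcome, as a careful person would: the job done as asked, in the order asked, and still so for the second after the job is handed in, with the robot touching nothing.
It also fails if it takes over 58 s, if anything falls off the work surface, if the arm or the gripper's body presses on something with over 40 N, if the wrist force passes 120 N, or if a joint passes its speed limit or range.

## Working session

There is one attempt and no reset: what is moved stays moved. The work goes in short steps, Python scripts to look and compute and a shell command to move; the robot and the scene stay as the last step left them, time stands still between calls to the robot, and variables do not carry over. Pictures are saved under pics/ and viewed, about 8 in all and at most 12, crops included, and the job is handed in when it is done.

```bash
mkdir -p pics; cat > h.py <<'E'
import numpy as np,cv2
from station import arm
from scipy.spatial.transform import Rotation as R
def rot(q): return R.from_quat([q[1],q[2],q[3],q[0]])
E
python3 - <<'E'
from h import *
import pickle
d={}
for n in ("scene","side","wrist"):
    c=arm.camera(n); d[n]=c; cv2.imwrite(f"pics/{n}0.png",c["image"])
    print(n,{k:np.round(v,4).tolist() if not isinstance(v,str) else v for k,v in c.items() if k!="image"})
pickle.dump(d,open("c0.pkl","wb"))
print(arm.get_state(),arm.tcp_to_tips)
E
```

```text
scene {'fx': 440.0904, 'fy': 440.0904, 'cx': 275.0072, 'cy': 209.9572, 'distortion': [-0.0288, 0.0, 0.0, 0.0, 0.0], 'origin': [0.1813, 0.5517, 0.8702], 'attitude': [0.0707, -0.1847, 0.9262, -0.3209]}
side {'fx': 431.4563, 'fy': 431.4563, 'cx': 280.6215, 'cy': 210.1828, 'distortion': [0.0054, 0.0, 0.0, 0.0, 0.0], 'origin': [0.6908, 0.5948, 0.8558], 'attitude': [-0.0649, 0.1839, 0.9254, -0.3249]}
wrist {'fx': 312.5939, 'fy': 312.5939, 'cx': 275.6976, 'cy': 209.4728, 'distortion': [-0.0681, 0.0, 0.0, 0.0, 0.0], 'origin': [0.1157, 0.5949, 0.3723], 'attitude': [0.1295, 0.8018, 0.5761, 0.0919]}
{'clock': 0.15, 'joints': array([ 1.16058672e+00,  1.31020270e-01,  1.48901465e+00, -1.10500329e-06,
        1.52298027e+00, -8.54048368e-02]), 'qd': array([ 0.00054814, -0.00334355, -0.0045062 ,  0.00050043, -0.00086518,
        0.0021222 ]), 'joint_efforts': array([ 3.94771650e-04, -5.70060825e+01, -5.01162136e+01, -3.65134665e-04,
        9.69654793e-03, -6.10057737e-05]), 'tcp_pos': array([0.1913062 , 0.56828899, 0.25547386]), 'tcp_rot': array([-1.73924382e-04,  1.61689377e-01,  9.86841446e-01, -6.89677725e-04]), 'wrist_force': array([-0.154114  ,  0.72732276,  1.07876787]), 'ft_torque': array([ 0.03970609, -0.0039308 , -0.02139405]), 'opening': 0.08520553890647369} 0.025
```

View pics/scene0.png

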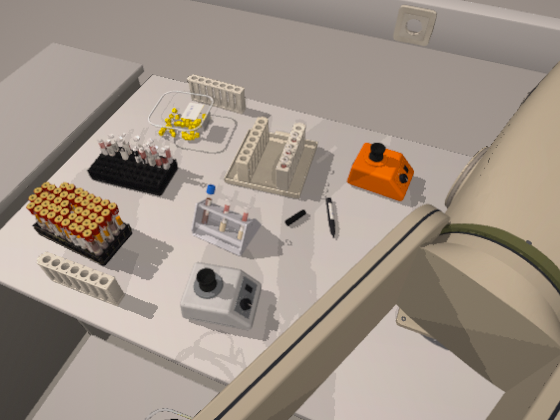

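View pics/side0.png

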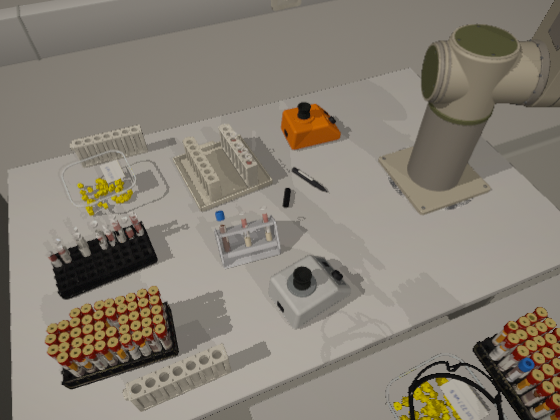

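Candidates:
- **Capped tube:** the blue cap in the stand at scene (210,189) / side (220,216). Look-alikes are the yellow and red caps in the black racks at scene (80,215) and (135,160), and the blue cap in a rack off the bench at side (525,365). I choose the one in the stand.
- **Mixer:** the white one at scene (207,280), not the orange one at (378,150).
- **Carriers:** the two in the tray at scene (253,150) and (290,152). The ones outside it at (215,92) and (80,278) are not part of the job.

```bash
python3 - <<'E'
from h import *
import pickle
d=pickle.load(open("c0.pkl","rb"))
def crop(n,x0,x1,y0,y1,s):
    im=cv2.resize(d[n]["image"][y0:y1,x0:x1],None,fx=s,fy=s,interpolation=cv2.INTER_CUBIC)
    for v in range(-(-x0//10)*10,x1,10):
        cv2.putText(im,str(v),((v-x0)*s,8),0,.3,(0,0,255),1);cv2.line(im,((v-x0)*s,9),((v-x0)*s,14),(0,0,255),1)
    for v in range(-(-y0//10)*10,y1,10): cv2.putText(im,str(v),(0,(v-y0)*s+3),0,.3,(0,0,255),1);cv2.line(im,(20,(v-y0)*s),(25,(v-y0)*s),(0,0,255),1)
    return im
def comp(f,*a):
    h=max(i.shape[0] for i in a)
    cv2.imwrite(f,np.hstack([cv2.copyMakeBorder(i,0,h-i.shape[0],0,0,0) for i in a]))
comp("pics/A.png",crop("scene",185,265,170,330,4-1+0) if 0 else crop("scene",185,262,175,255,5),crop("side",208,288,200,280,5))
comp("pics/B.png",crop("scene",222,322,112,197,4),crop("side",170,270,120,210,4))
comp("pics/C.png",crop("scene",175,265,255,330,4),crop("side",265,355,250,328,4))
E
```

```text
(no output)
```

View pics/A.png

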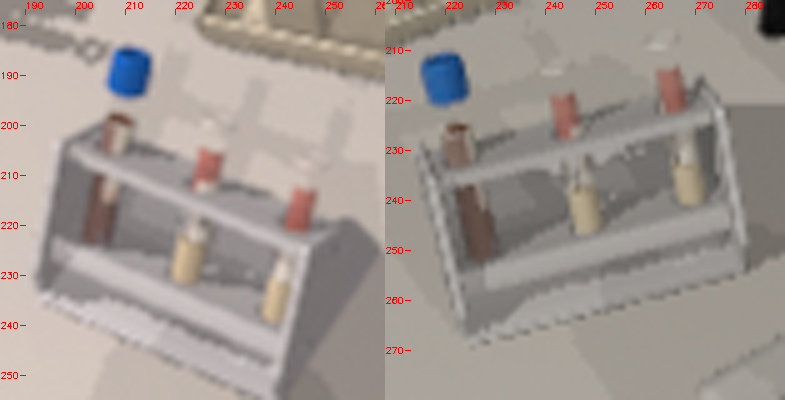

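View pics/B.png

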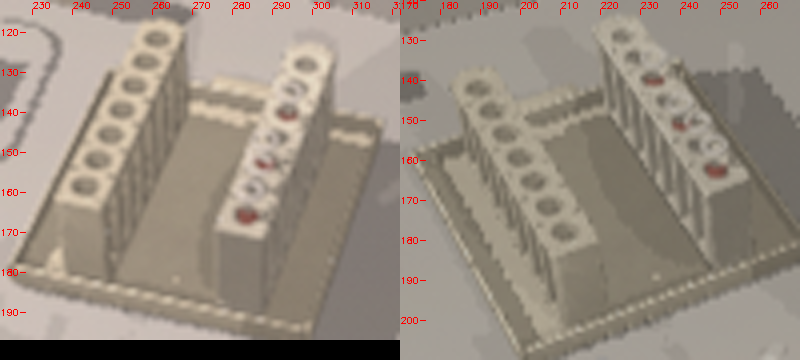

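View pics/C.png

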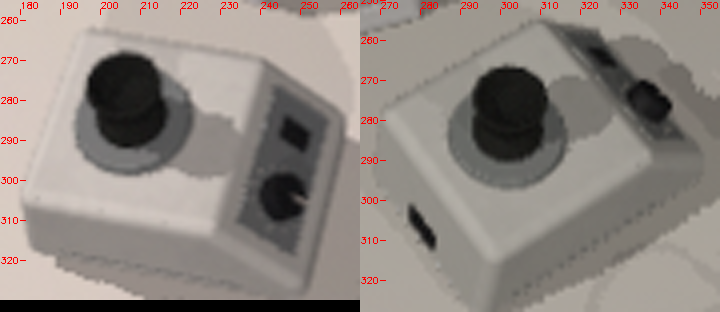

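A shows the blue-capped tube in the stand's end bore: cap at scene (210.8,189.4) and side (220,215.8). The two open tubes (red contents) are beside it. In B the left carrier, with seven dark wells, is empty, and the right one holds tubes. In C the white mixer's cup rim is at scene (206,276) and side (302.5,274.3).

```bash
cat >> h.py <<'E'
def ray(c,p):
    k=np.array([[c["fx"],0,c["cx"]],[0,c["fy"],c["cy"]],[0,0,1]])
    u=cv2.undistortPoints(np.array([[p]],float),k,np.array(c["distortion"],float))[0,0]
    d=rot(c["attitude"]).apply([u[0],u[1],1]); return np.array(c["origin"],float),d/np.linalg.norm(d)
def tri(rs):
    A=sum(np.eye(3)-np.outer(d,d) for o,d in rs); b=sum((np.eye(3)-np.outer(d,d))@o for o,d in rs)
    p=np.linalg.solve(A,b); return p,max(np.linalg.norm(np.cross(p-o,d)) for o,d in rs)
def plane(r,z): o,d=r; return o+d*(z-o[2])/d[2]
def proj(c,P):
    k=np.array([[c["fx"],0,c["cx"]],[0,c["fy"],c["cy"]],[0,0,1]])
    r=rot(c["attitude"]).inv(); return cv2.projectPoints(r.apply(np.atleast_2d(P)-c["origin"]),np.zeros(3),np.zeros(3),k,np.array(c["distortion"],float))[0][:,0]
E
python3 - <<'E'
from h import *
import pickle
d=pickle.load(open("c0.pkl","rb")); S,D=d["scene"],d["side"]
def show(n,s,q,z=None):
    a,b=ray(S,s),ray(D,q);p,e=tri([a,b]);print(n,p.round(4),round(e,4),*( [plane(a,z)[:2].round(4),plane(b,z)[:2].round(4)] if z is not None else []))
show("cap",(210.8,189.4),(220,215.8))
show("tubelow",(204.4,223),(228,251.6))
show("cup",(206,276),(302.5,274.3),.113)
show("botL",(193,233.4),(225,268.4),0)
show("botR",(240,254),(279.6,254),0)
show("plateL",(198,205),(218,236));show("plateR",(246,224),(274,222))
show("openA",(226.5,207.5),(244,218));show("openB",(245,215),(265,212.5))
ws=[(261.3,121.5),(258.5,127.5),(255.3,133.5),(252.3,139.3),(249.5,145.3),(246.3,152),(243.3,158.5)]
wd=[(189.3,142),(192.8,147.5),(196.3,153.3),(199.8,159.3),(203.3,165.3),(207,171.5),(211,178)]
for i in range(7): show(i,ws[i],wd[i],.082)
E
```

```text
cap [ 0.5888 -0.0058  0.0974] 0.002
tubelow [0.593  0.0403 0.0206] 0.0026
cup [0.4841 0.2081 0.111 ] 0.0019 [0.4837 0.207 ] [0.4847 0.2112]
botL [0.6116 0.069  0.0035] 0.0034 [0.6145 0.0632] [0.6112 0.0708]
botR [0.4811 0.0794 0.0029] 0.0042 [0.4831 0.073 ] [0.4806 0.0825]
plateL [0.6069 0.0297 0.0737] 0.0008
plateR [0.4781 0.0407 0.076 ] 0.0025
openA [0.5386 0.0141 0.0825] 0.0018
openB [0.4893 0.0185 0.0838] 0.0018
0 [ 0.5866 -0.2894  0.0783] 0.0022 [ 0.5857 -0.2887] [ 0.5871 -0.2818]
1 [ 0.5837 -0.2644  0.0786] 0.0018 [ 0.5827 -0.2635] [ 0.5842 -0.2579]
2 [ 0.5812 -0.2384  0.0797] 0.0017 [ 0.5808 -0.2385] [ 0.5816 -0.2335]
3 [ 0.5789 -0.2141  0.08  ] 0.0021 [ 0.5788 -0.215 ] [ 0.5793 -0.209 ]
4 [ 0.5765 -0.1912  0.0791] 0.0023 [ 0.5761 -0.1916] [ 0.577 -0.185]
5 [ 0.574  -0.1665  0.0788] 0.0019 [ 0.5732 -0.1661] [ 0.5746 -0.1608]
6 [ 0.5712 -0.1422  0.0785] 0.0022 [ 0.5703 -0.1421] [ 0.5718 -0.1359]
```

```bash
cat >> h.py <<'E'
f=np.array([-.086,-.996,0]);f/=np.linalg.norm(f)
ax=.5*f+np.array([0,0,np.sqrt(3)/2])
def frame(y,z): y=np.array(y,float);z=np.array(z,float);z/=np.linalg.norm(z);y-=z*(y@z);y/=np.linalg.norm(y);return R.from_matrix(np.c_[np.cross(y,z),y,z])
RT=frame([.07,.86,.5],-ax)      # tool along the leaning tube
def need(p,Rt,s=None):
    s=s or arm.get_state();R0=rot(s["tcp_rot"])
    print("xyz",(R0.inv().apply(np.array(p)-s["tcp_pos"])/.25).round(4),"dr",((R0.inv()*Rt).as_rotvec()/(np.pi/4)).round(4))
def st():
    s=arm.get_state();print(round(s["clock"],2),s["tcp_pos"].round(4),s["tcp_rot"].round(4),"F",np.round(s["wrist_force"],1),"T",np.round(s["ft_torque"],2),"op",round(s["opening"],4));return s
E
python3 - <<'E'
from h import *
cap=np.array([.5888,-.0058,.0985]); s=arm.get_state()
need(cap+.11*ax,RT)
print(cap+.11*ax)
E
```

```text
xyz [-2.2917 -1.8823  0.2492] dr [-0.6655  0.0778 -0.3023]
[ 0.58406861 -0.06059611  0.19376279]
```

```bash
python3 -m crank '{"dr":[[-0.66,0.08,-0.3],[-0.66,0.08,-0.3],[-0.66,0.08,-0.3],[-0.66,0.08,-0.3],[-0.66,0.08,-0.3],[-0.66,0.08,-0.3],[-0.66,0.08,-0.3],[-0.66,0.08,-0.3]],"xyz":[[-0.95,-0.8,0],[-0.95,-0.8,0],[-0.95,-0.8,0],[-0.95,-0.8,0],[-0.95,-0.8,0],[-0.95,-0.8,0],[-0.95,-0.8,0],[-0.95,-0.8,0]],"grip":[1,1,1,1,1,1,1,1]}' 50
python3 - <<'E'
from h import *
cap=np.array([.5888,-.0058,.0985]); st()
need(cap+.11*ax,RT)
E
```

```text
clock: 0.82
tcp_pos: [0.3433, 0.3164, 0.2559]
tcp_rot: [0.011, 0.04, 0.965, 0.258]
wrist_force: [1.0, 0.4, -0.8]
opening: 0.0854
0.82 [0.3433 0.3164 0.2559] [0.0112 0.0403 0.9652 0.258 ] F [ 1.   0.4 -0.8] T [-0.28 -0.01 -0.03] op 0.0854
xyz [-1.0854 -1.3572 -0.4935] dr [-0.0016 -0.0007 -0.0022]
```

```bash
python3 -m crank '{"dr":[[0,0,0],[0,0,0],[0,0,0],[0,0,0],[0,0,0],[0,0,0],[0,0,0]],"xyz":[[-0.55,-0.68,-0.25],[-0.55,-0.68,-0.25],[-0.55,-0.68,-0.25],[-0.55,-0.68,-0.25],[-0.55,-0.68,-0.25],[-0.55,-0.68,-0.25],[-0.55,-0.68,-0.25]],"grip":[1,1,1,1,1,1,1]}' >/dev/null
python3 -m crank '{"dr":[[0,0,0],[0,0,0],[0,0,0],[0,0,0],[0,0,0],[0,0,0],[0,0,0],[0,0,0]],"xyz":[[-0.54,-0.68,-0.25],[-0.54,-0.68,-0.25],[-0.54,-0.68,-0.25],[-0.54,-0.68,-0.25],[-0.54,-0.68,-0.25],[-0.54,-0.68,-0.25],[-0.54,-0.68,-0.25],[-0.54,-0.68,-0.25]],"grip":[1,1,1,1,1,1,1,1]}' >/dev/null
python3 - <<'E'
from h import *
import pickle
cap=np.array([.5888,-.0058,.0985]); st()
need(cap+.11*ax,RT)
w=arm.camera("wrist");d=arm.camera("side");pickle.dump((w,d),open("c1.pkl","wb"))
print(proj(w,[cap,cap-.0935*ax]))
a=w["image"]; b=d["image"][150:290,180:320]
cv2.imwrite("pics/D.png",a)
E
```

```text
2.07 [ 0.5851 -0.0602  0.1949] [0.0101 0.041  0.9653 0.2577] F [0.5 1.1 0.7] T [-0.21  0.05  0.02] op 0.0853
xyz [ 0.0039 -0.0039  0.0029] dr [-0.0024 -0.0028 -0.0047]
[[274.2144545  214.45676263]
 [274.78544409 185.46855487]]
```

View pics/D.png

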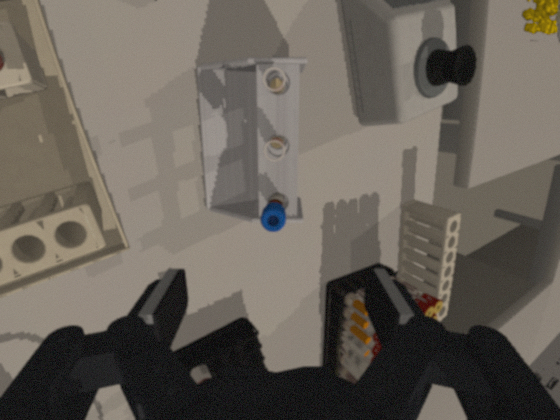

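The wrist view D shows the blue cap at (273,215), against a predicted (274,214.5), so the estimate agrees to about 1 mm. The neighbours lie clear of the jaw plane.

```bash
python3 -m crank '{"dr":[[0,0,0],[0,0,0],[0,0,0],[0,0,0],[0,0,0],[0,0,0],[0,0,0],[0,0,0]],"xyz":[[0.004,-0.004,0.1],[0.004,-0.004,0.2],[0.004,-0.004,0.28],[0.004,-0.004,0.35],[0.004,-0.004,0.39],[0.004,-0.004,0.407],[0.004,-0.004,0.407],[0.004,-0.004,0.407]],"grip":[1,1,1,1,1,1,1,1]}' 
python3 -m crank '{"dr":[[0,0,0],[0,0,0],[0,0,0],[0,0,0],[0,0,0],[0,0,0],[0,0,0],[0,0,0]],"xyz":[[0,0,0],[0,0,0],[0,0,0],[0,0,0],[0,0,0],[0,0,0],[0,0,0],[0,0,0]],"grip":[0.6,0.2,-0.1,-0.3,-0.4,-0.5,-0.6,-0.7]}' 25
python3 - <<'E'
from h import *
st(); s=arm.camera("side");n=arm.camera("scene")
cv2.imwrite("pics/E.png",np.hstack([cv2.resize(c["image"][y:y+100,x:x+100],None,fx=4,fy=4,interpolation=2) for c,x,y in((n,160,160),(s,180,170))]))
E
```

```text
clock: 2.83
tcp_pos: [0.5887, -0.0103, 0.1078]
tcp_rot: [0.011, 0.04, 0.965, 0.257]
wrist_force: [0.1, 0.3, 0.2]
opening: 0.0857
clock: 3.5
tcp_pos: [0.5884, -0.0105, 0.107]
tcp_rot: [0.011, 0.04, 0.965, 0.257]
wrist_force: [-0.4, -1.0, 1.4]
opening: 0.0176
3.5 [ 0.5884 -0.0105  0.107 ] [0.0109 0.0404 0.9654 0.2573] F [-0.4 -1.   1.4] T [-0.16  0.05  0.02] op 0.0176
```

View pics/E.png

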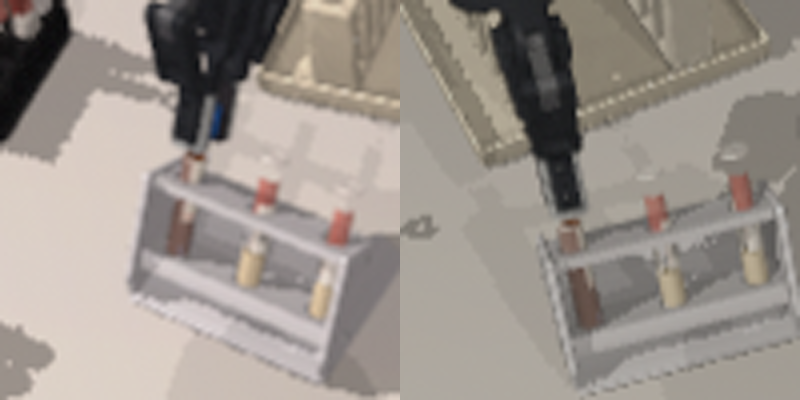

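E shows both fingertips on the blue cap and the neighbours untouched. Now I grip firmly and draw the tube out along its axis.

```bash
python3 -m crank '{"dr":[[0,0,0],[0,0,0],[0,0,0]],"xyz":[[0,0,0],[0,0,0],[0,0,0]],"grip":[-1,-1,-1]}' 50
python3 -m crank '{"dr":[[0,0,0],[0,0,0],[0,0,0],[0,0,0],[0,0,0],[0,0,0],[0,0,0],[0,0,0]],"xyz":[[0,0,-0.02],[0,0,-0.06],[0,0,-0.11],[0,0,-0.17],[0,0,-0.23],[0,0,-0.29],[0,0,-0.35],[0,0,-0.38]],"grip":[-1,-1,-1,-1,-1,-1,-1,-1]}'
python3 - <<'E'
from h import *
import pickle
st(); s=arm.camera("side");n=arm.camera("scene");pickle.dump((n,s),open("c2.pkl","wb"))
cv2.imwrite("pics/F.png",np.hstack([cv2.resize(c["image"][y:y+120,x:x+100],None,fx=4,fy=4,interpolation=2) for c,x,y in((n,160,120),(s,180,130))]))
z=np.array([0,0,-1.]); cup=np.array([.4843,.2088,.113])
RV=frame([0.08,.99,0],z); need(cup+[0,0,.2],RV)
E
```

```text
clock: 3.85
tcp_pos: [0.5885, -0.0105, 0.107]
tcp_rot: [0.011, 0.04, 0.965, 0.257]
wrist_force: [-0.2, 0.2, 3.2]
opening: 0.0167
clock: 4.52
tcp_pos: [0.5852, -0.0593, 0.1923]
tcp_rot: [0.012, 0.04, 0.966, 0.257]
wrist_force: [0.3, -0.1, 0.8]
opening: 0.0173
4.52 [ 0.5852 -0.0593  0.1923] [0.0125 0.0404 0.9656 0.2565] F [ 0.3 -0.1  0.8] T [-0.26  0.02 -0.03] op 0.0173
xyz [0.4921 1.1389 0.0896] dr [ 0.6614  0.006  -0.0041]
```

View pics/F.png

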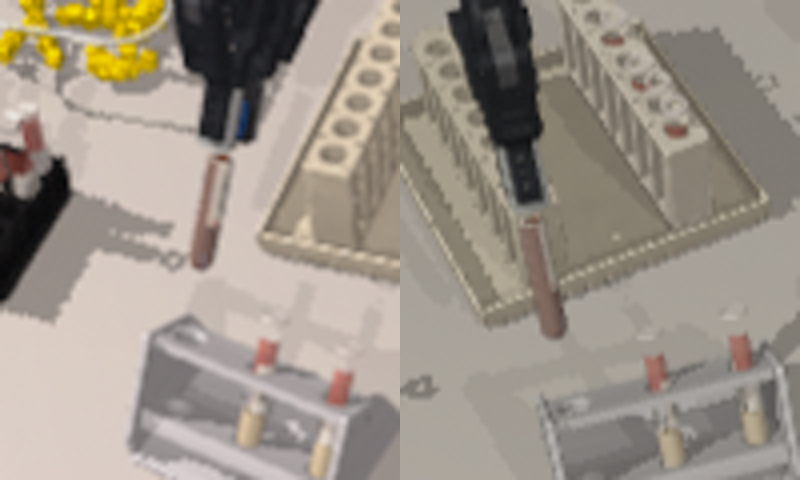

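F shows the tube free of its bore and straight in the jaws, with its foot at scene (210.8,187) and side (218.3,214.3). The open tubes are still in place.

```bash
python3 - <<'E'
from h import *
import pickle
n,s=pickle.load(open("c2.pkl","rb")); p,e=tri([ray(n,(210.8,186.5)),ray(s,(218.2,214))]);q=arm.get_state()
print(p,e,"foot in tool",rot(q["tcp_rot"]).inv().apply(p-q["tcp_pos"]))
RV=frame([0.08,.99,0],[0,0,-1.]); need([.57,-.04,.3],RV)
E
```

```text
[ 0.59133573 -0.01093522  0.100093  ] 0.0026997634827303886 foot in tool [-0.00146655 -0.00338691  0.10344869]
xyz [ 0.0664  0.2767 -0.3417] dr [ 0.6614  0.006  -0.0041]
```

```bash
python3 -m crank '{"dr":[[0,0,0],[0.16,0,0],[0.32,0,0],[0.48,0,0],[0.6,0,0],[0.66,0.006,-0.004],[0.66,0.006,-0.004],[0.66,0.006,-0.004]],"xyz":[[0,0.02,-0.06],[0.02,0.06,-0.14],[0.04,0.12,-0.22],[0.066,0.2,-0.3],[0.066,0.277,-0.342],[0.066,0.277,-0.342],[0.066,0.277,-0.342],[0.066,0.277,-0.342]],"grip":[-1,-1,-1,-1,-1,-1,-1,-1]}'
python3 - <<'E'
from h import *
st()
RV=frame([0.08,.99,0],[0,0,-1.]); need([.4843,.2088,.285],RV)
E
```

```text
clock: 5.28
tcp_pos: [0.5691, -0.0374, 0.2969]
tcp_rot: [-0.002, 0.038, 0.999, 0.002]
wrist_force: [-0.4, -0.4, -0.7]
opening: 0.0169
5.28 [ 0.5691 -0.0374  0.2969] [-0.0024  0.0385  0.9993  0.0022] F [-0.4 -0.4 -0.7] T [-0.    0.05 -0.01] op 0.0169
xyz [0.4136 0.9556 0.0535] dr [ 0.0052 -0.0064  0.0046]
```

```bash
python3 -m crank '{"dr":[[0.005,-0.006,0.005],[0.005,-0.006,0.005],[0.005,-0.006,0.005],[0.005,-0.006,0.005],[0.005,-0.006,0.005],[0.005,-0.006,0.005],[0.005,-0.006,0.005],[0.005,-0.006,0.005]],"xyz":[[0.05,0.11,0.0],[0.11,0.25,0.0],[0.17,0.4,0.0],[0.23,0.55,0.02],[0.3,0.7,0.03],[0.36,0.84,0.05],[0.4,0.93,0.053],[0.414,0.956,0.053]],"grip":[-1,-1,-1,-1,-1,-1,-1,-1]}' >/dev/null
python3 -m crank '{"dr":[[0,0,0],[0,0,0],[0,0,0]],"xyz":[[0,0,0.1],[0,0,0.16],[0,0,0.16]],"grip":[-1,-1,-1]}'
python3 - <<'E'
from h import *
import pickle
s=st(); d=arm.camera("side");n=arm.camera("scene");pickle.dump((n,d,s),open("c3.pkl","wb"))
cv2.imwrite("pics/G.png",np.hstack([cv2.resize(c["image"][y:y+120,x:x+80],None,fx=5,fy=5,interpolation=2) for c,x,y in((n,165,185),(d,262,190))]))
E
```

```text
clock: 6.2
tcp_pos: [0.4831, 0.2059, 0.24]
tcp_rot: [-0.004, 0.042, 0.999, -0.002]
wrist_force: [-0.7, 0.7, -0.6]
opening: 0.0172
6.2 [0.4831 0.2059 0.24  ] [-0.0039  0.0424  0.9991 -0.0017] F [-0.7  0.7 -0.6] T [-0.04  0.01 -0.05] op 0.0172
```

View pics/G.png

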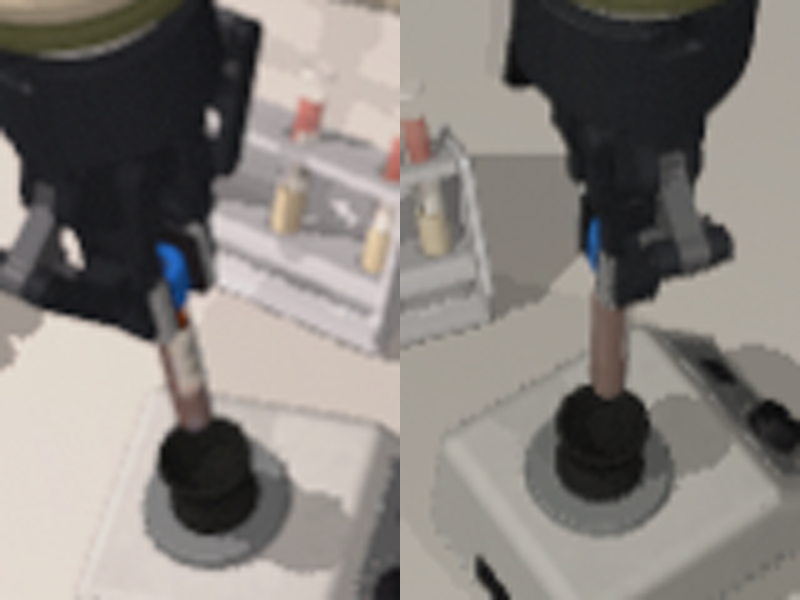

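```bash
python3 - <<'E'
from h import *
import pickle
n,d,s=pickle.load(open("c3.pkl","rb"))
p,e=tri([ray(n,(204.2,270.2)),ray(d,(303.2,268.6))]);c,e2=tri([ray(n,(206,276)),ray(d,(302.6,274))])
print(p,e,c,e2,p-s["tcp_pos"],p-c)
print("axis tilt",rot(s["tcp_rot"]).as_matrix()[:,2])
need([s["tcp_pos"][0],s["tcp_pos"][1],.24],frame([0.08,.99,0],[0,0,-1.]))
E
```

```text
[0.48405363 0.20889909 0.13420603] 0.0020354183035330136 [0.48383468 0.20819353 0.11172196] 0.0016359323525271352 [ 0.00094761  0.00304415 -0.10578736] [0.00021895 0.00070556 0.02248407]
axis tilt [-0.00800049 -0.00315287 -0.99996303]
xyz [ 0.0064 -0.0022  0.0161] dr [-0.0028 -0.0035 -0.006 ]
```

G shows the tube upright over the white mixer, with its foot at scene (204,270) and side (303,269). The triangulated foot is within 1 mm of the cup axis. Now I lower it slowly.

```bash
python3 -m crank '{"dr":[[0,0,0],[0,0,0],[0,0,0],[0,0,0],[0,0,0],[0,0,0],[0,0,0],[0,0,0]],"xyz":[[0,0,0.03],[0,0,0.06],[0,0,0.09],[0,0,0.11],[0,0,0.125],[0,0,0.14],[0,0,0.14],[0,0,0.14]],"grip":[-1,-1,-1,-1,-1,-1,-1,-1]}'
python3 -c "
from h import *
st()"
```

```text
clock: 6.97
tcp_pos: [0.4851, 0.2077, 0.2104]
tcp_rot: [0.0, 0.042, 0.999, -0.001]
wrist_force: [0.3, -0.1, 0.3]
opening: 0.0167
6.97 [0.4851 0.2077 0.2104] [ 3.000e-04  4.160e-02  9.991e-01 -8.000e-04] F [ 0.3 -0.1  0.3] T [0.01 0.02 0.01] op 0.0167
```

Now 1 mm steps, watching the force.

```bash
for i in 1 2 3; do python3 -m crank '{"dr":[[0,0,0],[0,0,0],[0,0,0],[0,0,0]],"xyz":[[0,0,0.004],[0,0,0.008],[0,0,0.012],[0,0,0.012]],"grip":[-1,-1,-1,-1]}' | grep -E "pos|force"; done
```

```text
tcp_pos: [0.4852, 0.2077, 0.2075]
wrist_force: [-0.5, -1.2, 0.5]
tcp_pos: [0.4854, 0.2077, 0.2047]
wrist_force: [-0.3, -0.3, 2.6]
tcp_pos: [0.4854, 0.2077, 0.2017]
wrist_force: [-0.8, -0.2, 4.4]
```

```bash
for i in 1 ; do python3 -m crank '{"dr":[[0,0,0],[0,0,0],[0,0,0],[0,0,0]],"xyz":[[0,0,0.004],[0,0,0.008],[0,0,0.011],[0,0,0.011]],"grip":[-1,-1,-1,-1]}' | grep -E "pos|force|clock"; done
for i in 1 2; do python3 -m crank '{"dr":[[0,0,0],[0,0,0],[0,0,0]],"xyz":[[0,0,0.002],[0,0,0.003],[0,0,0.003]],"grip":[-1,-1,-1]}' | grep -E "pos|force|clock"; done
```

```text
clock: 8.3
tcp_pos: [0.4855, 0.2077, 0.1991]
wrist_force: [-0.3, -0.2, 6.2]
clock: 8.55
tcp_pos: [0.4856, 0.2078, 0.1986]
wrist_force: [-0.7, -0.1, 6.6]
clock: 8.8
tcp_pos: [0.4856, 0.2078, 0.1979]
wrist_force: [-0.6, -0.8, 6.3]
```

```bash
for i in 1 2 3; do python3 -m crank '{"dr":[[0,0,0],[0,0,0],[0,0,0],[0,0,0]],"xyz":[[0,0,0.002],[0,0,0.003],[0,0,0.003],[0,0,0.003]],"grip":[-1,-1,-1,-1]}' | grep -E "pos|force|clock"; done
```

```text
clock: 9.13
tcp_pos: [0.4857, 0.2078, 0.1973]
wrist_force: [-0.5, -0.6, 7.1]
clock: 9.47
tcp_pos: [0.4861, 0.2078, 0.1972]
wrist_force: [-1.4, -0.6, 10.7]
clock: 9.8
tcp_pos: [0.4865, 0.2079, 0.1972]
wrist_force: [-1.9, -1.1, 13.7]
```

The cup is on its stop: z is stuck at 0.1972 and the force has risen from 7 to 13.7 N. Now I hold for over 2 s.

```bash
for i in 1 2 3 4; do python3 -m crank '{"dr":[[0,0,0],[0,0,0],[0,0,0],[0,0,0],[0,0,0],[0,0,0],[0,0,0],[0,0,0]],"xyz":[[0,0,0],[0,0,0],[0,0,0],[0,0,0],[0,0,0],[0,0,0],[0,0,0],[0,0,0]],"grip":[-1,-1,-1,-1,-1,-1,-1,-1]}' | grep -E "pos|force|clock|open"; done
```

```text
clock: 10.47
tcp_pos: [0.4864, 0.2079, 0.1972]
wrist_force: [-1.0, -0.3, 13.7]
opening: 0.0172
clock: 11.13
tcp_pos: [0.4864, 0.2079, 0.1972]
wrist_force: [-2.1, -1.1, 12.8]
opening: 0.0172
clock: 11.8
tcp_pos: [0.4864, 0.2079, 0.1972]
wrist_force: [-0.6, -0.1, 14.1]
opening: 0.017
clock: 12.47
tcp_pos: [0.4864, 0.2079, 0.1972]
wrist_force: [-1.6, -1.0, 13.3]
opening: 0.017
```

```bash
python3 -m crank '{"dr":[[0,0,0],[0,0,0],[0,0,0],[0,0,0],[0,0,0],[0,0,0],[0,0,0],[0,0,0]],"xyz":[[0,0,-0.015],[0,0,-0.035],[0,0,-0.07],[0,0,-0.13],[0,0,-0.21],[0,0,-0.3],[0,0,-0.38],[0,0,-0.42]],"grip":[-1,-1,-1,-1,-1,-1,-1,-1]}'
python3 -c "
from h import *
s=st()
need([.578,-.2145,.30],frame([-.104,.995,0],[0,0,-1.]))"
```

```text
clock: 13.13
tcp_pos: [0.4857, 0.208, 0.3028]
tcp_rot: [0.002, 0.042, 0.999, -0.0]
wrist_force: [0.1, 0.1, 0.6]
opening: 0.0173
13.13 [0.4857 0.208  0.3028] [ 1.600e-03  4.170e-02  9.991e-01 -3.000e-04] F [0.1 0.1 0.6] T [ 0.   -0.06 -0.04] op 0.0173
xyz [-0.5088 -1.6533  0.0135] dr [-0.0009  0.0041 -0.2388]
```

```bash
python3 -m crank '{"dr":[[0,0,-0.06],[0,0,-0.12],[0,0,-0.18],[0,0.004,-0.238],[0,0.004,-0.238],[0,0.004,-0.238],[0,0.004,-0.238],[0,0.004,-0.238]],"xyz":[[-0.02,-0.06,0],[-0.05,-0.16,0],[-0.08,-0.28,0],[-0.12,-0.4,0],[-0.16,-0.52,0],[-0.2,-0.64,0],[-0.24,-0.76,0],[-0.28,-0.88,0]],"grip":[-1,-1,-1,-1,-1,-1,-1,-1]}'
python3 -c "
from h import *
s=st()
need([.578,-.2145,.30],frame([-.104,.995,0],[0,0,-1.]))"
```

```text
clock: 13.8
tcp_pos: [0.5363, -0.0188, 0.2996]
tcp_rot: [-0.002, -0.052, 0.999, -0.001]
wrist_force: [1.3, 0.1, -1.2]
opening: 0.0169
13.8 [ 0.5363 -0.0188  0.2996] [-1.900e-03 -5.180e-02  9.987e-01 -5.000e-04] F [ 1.3  0.1 -1.2] T [-0.02 -0.04  0.02] op 0.0169
xyz [-0.085  -0.796  -0.0012] dr [-0.0011 -0.0048 -0.0008]
```

```bash
python3 -m crank '{"dr":[[0,0,0],[0,0,0],[0,0,0],[0,0,0],[0,0,0],[0,0,0],[0,0,0],[0,0,0]],"xyz":[[-0.01,-0.12,0],[-0.03,-0.26,0],[-0.045,-0.4,0],[-0.06,-0.54,0],[-0.07,-0.66,0],[-0.08,-0.75,0],[-0.085,-0.796,0],[-0.085,-0.796,0]],"grip":[-1,-1,-1,-1,-1,-1,-1,-1]}' >/dev/null
python3 -m crank '{"dr":[[0,0,0],[0,0,0],[0,0,0],[0,0,0],[0,0,0],[0,0,0]],"xyz":[[0,0,0.09],[0,0,0.2],[0,0,0.29],[0,0,0.34],[0,0,0.34],[0,0,0.34]],"grip":[-1,-1,-1,-1,-1,-1]}'
python3 - <<'E'
from h import *
import pickle
s=st(); d=arm.camera("side");n=arm.camera("scene");pickle.dump((n,d,s),open("c4.pkl","wb"))
cv2.imwrite("pics/H.png",np.hstack([cv2.resize(c["image"][y:y+90,x:x+80],None,fx=5,fy=5,interpolation=2) for c,x,y in((n,215,95),(d,160,110))]))
E
```

```text
clock: 14.97
tcp_pos: [0.5778, -0.212, 0.2155]
tcp_rot: [-0.002, -0.052, 0.999, -0.0]
wrist_force: [-0.6, -0.3, 1.0]
opening: 0.0171
14.97 [ 0.5778 -0.212   0.2155] [-1.800e-03 -5.220e-02  9.986e-01 -2.000e-04] F [-0.6 -0.3  1. ] T [-0.03 -0.    0.02] op 0.0171
```

View pics/H.png

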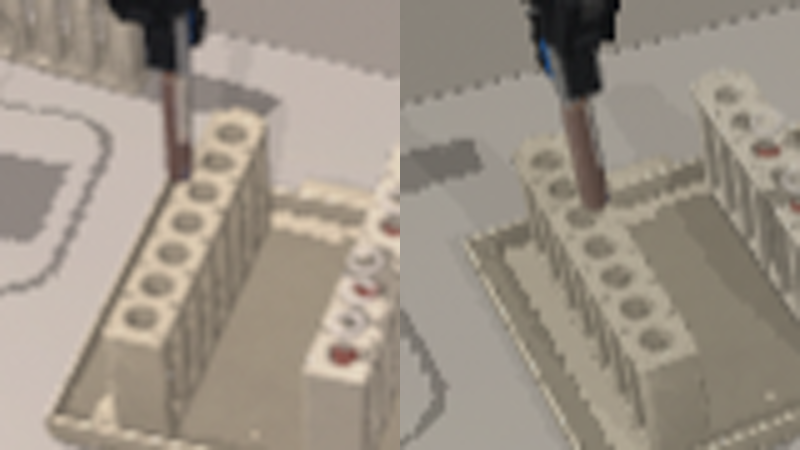

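H shows the tube upright over the middle well of the empty carrier. The foot is at scene (251,130.5) and side (199.2,151). The well rim is at scene (252.4,139.4) and side (199.8,159.2).

```bash
python3 - <<'E'
from h import *
import pickle
n,d,s=pickle.load(open("c4.pkl","rb"))
p,e=tri([ray(n,(251,130.5)),ray(d,(199.2,151))]);print(p,e,p-s["tcp_pos"])
W=[]
for a,b in (((255.3,133.5),(196.3,153.3)),((252.4,139.4),(199.8,159.2)),((249.5,145.3),(203.3,165.3))):
    W.append(tri([ray(n,a),ray(d,b)])[0]);print(W[-1])
w=np.mean(W,0); 
for q in (p,): print("offset foot-well",p-w)
st()
for t in ((.579,-.215,.11),): pass
g=arm.get_state();T=g["tcp_pos"]-(p-w)*[1,1,0]
print("T",T);need(T,frame([-.104,.995,0],[0,0,-1.]))
# reprojection with z fixed: foot z known vs per-camera plane
for c,a,b in((n,(251,130.5),(252.4,139.4)),(d,(199.2,151),(199.8,159.2))): print(plane(ray(c,a),s["tcp_pos"][2]-.1035)-plane(ray(c,b),.082))
E
```

```text
[ 0.57742256 -0.20695428  0.11559057] 0.0028941229280030575 [-0.00040716  0.00503545 -0.09987172]
[ 0.58124889 -0.23839007  0.07973181]
[ 0.57880261 -0.21446179  0.07963242]
[ 0.57653663 -0.19118946  0.07910157]
offset foot-well [-0.00144015  0.00772616  0.03610197]
15.07 [ 0.579  -0.213   0.2178] [ 1.000e-04 -5.200e-02  9.986e-01 -1.300e-03] F [ 0.7 -0.9  0.2] T [-0.    0.02 -0.05] op 0.017
T [ 0.58045027 -0.22070895  0.2177814 ]
xyz [-0.0025 -0.0313  0.0001] dr [-0.0033  0.     -0.0002]
[2.21648771e-03 4.02272967e-05 2.99622895e-02]
[-0.00220707  0.00268659  0.02996229]
```

```bash
python3 -m crank '{"dr":[[0,0,0],[0,0,0],[0,0,0],[0,0,0],[0,0,0],[0,0,0],[0,0,0],[0,0,0]],"xyz":[[0,-0.006,0.02],[0,-0.006,0.05],[0,-0.006,0.08],[0,-0.006,0.1],[0,-0.006,0.105],[0,-0.006,0.105],[0,-0.006,0.105],[0,-0.006,0.105]],"grip":[-1,-1,-1,-1,-1,-1,-1,-1]}'
python3 - <<'E'
from h import *
import pickle
s=st(); d=arm.camera("side");n=arm.camera("scene");pickle.dump((n,d,s),open("c5.pkl","wb"))
cv2.imwrite("pics/I.png",np.hstack([cv2.resize(c["image"][y:y+60,x:x+50],None,fx=8,fy=8,interpolation=2) for c,x,y in((n,228,108),(d,175,128))]))
E
```

```text
clock: 15.73
tcp_pos: [0.5783, -0.2147, 0.1897]
tcp_rot: [-0.001, -0.052, 0.999, -0.001]
wrist_force: [-0.2, -0.7, 0.6]
opening: 0.017
15.73 [ 0.5783 -0.2147  0.1897] [-1.000e-03 -5.170e-02  9.987e-01 -8.000e-04] F [-0.2 -0.7  0.6] T [-0.   -0.02  0.06] op 0.017
```

View pics/I.png

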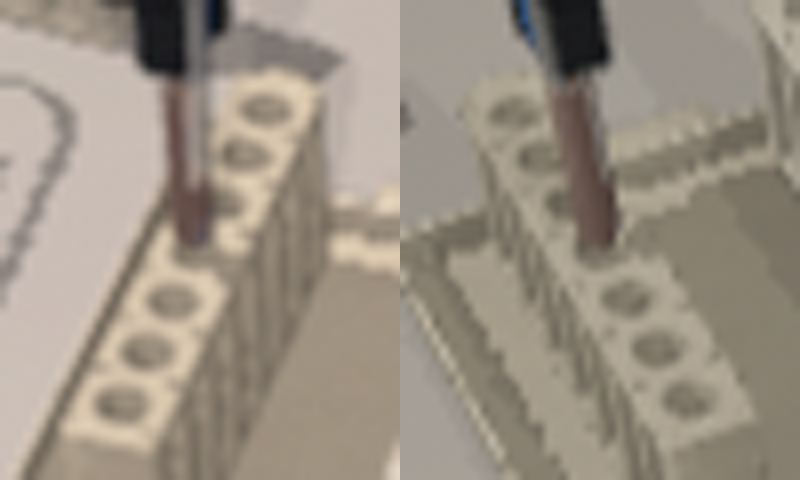

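I shows the foot right over the middle well's mouth: scene (252.2,138) and side (199.8,158), against the well at (252.7,139.4) and (199.7,159). The error is about 1 mm or less, so I lower with force checks.

```bash
for i in 1 2 3; do python3 -m crank '{"dr":[[0,0,0],[0,0,0],[0,0,0],[0,0,0],[0,0,0],[0,0,0]],"xyz":[[0,0,0.01],[0,0,0.02],[0,0,0.03],[0,0,0.04],[0,0,0.04],[0,0,0.04]],"grip":[-1,-1,-1,-1,-1,-1]}' | grep -E "pos|force"; done
```

```text
tcp_pos: [0.5779, -0.2146, 0.179]
wrist_force: [0.1, 0.0, -0.6]
tcp_pos: [0.5779, -0.2146, 0.169]
wrist_force: [-0.1, -0.5, 0.3]
tcp_pos: [0.5779, -0.2146, 0.159]
wrist_force: [-0.1, 0.7, -0.9]
```

```bash
for i in 1 2 3; do python3 -m crank '{"dr":[[0,0,0],[0,0,0],[0,0,0],[0,0,0],[0,0,0],[0,0,0]],"xyz":[[0,0,0.01],[0,0,0.02],[0,0,0.03],[0,0,0.04],[0,0,0.05],[0,0,0.05]],"grip":[-1,-1,-1,-1,-1,-1]}' | grep -E "pos|force|clock"; done
```

```text
clock: 17.83
tcp_pos: [0.5777, -0.2146, 0.146]
wrist_force: [-0.0, -0.4, -0.7]
clock: 18.33
tcp_pos: [0.5777, -0.2146, 0.1336]
wrist_force: [-0.1, -0.3, -0.7]
clock: 18.83
tcp_pos: [0.5776, -0.2146, 0.1211]
wrist_force: [-0.6, -1.0, 0.6]
```

```bash
python3 -m crank '{"dr":[[0,0,0],[0,0,0],[0,0,0],[0,0,0]],"xyz":[[0,0,0.008],[0,0,0.016],[0,0,0.018],[0,0,0.018]],"grip":[-1,-1,-1,-1]}' | grep -E "pos|force|clock"
for i in 1 2 3; do python3 -m crank '{"dr":[[0,0,0],[0,0,0],[0,0,0]],"xyz":[[0,0,0.002],[0,0,0.003],[0,0,0.003]],"grip":[-1,-1,-1]}' | grep -E "pos|force|clock"; done
```

```text
clock: 19.17
tcp_pos: [0.5778, -0.2147, 0.1171]
wrist_force: [0.4, 0.0, 0.8]
clock: 19.42
tcp_pos: [0.5781, -0.2148, 0.1167]
wrist_force: [0.8, -0.2, -0.2]
clock: 19.67
tcp_pos: [0.578, -0.2147, 0.1158]
wrist_force: [0.4, -0.6, 0.4]
clock: 19.92
tcp_pos: [0.5782, -0.2148, 0.1155]
wrist_force: [0.2, -0.1, 1.0]
```

```bash
for i in 1 2 ; do python3 -m crank '{"dr":[[0,0,0],[0,0,0],[0,0,0]],"xyz":[[0,0,0.002],[0,0,0.002],[0,0,0.002]],"grip":[-1,-1,-1]}' | grep -E "pos|force|clock"; done
```

```text
clock: 20.17
tcp_pos: [0.5785, -0.2149, 0.1154]
wrist_force: [0.3, 0.5, 4.5]
clock: 20.42
tcp_pos: [0.5788, -0.215, 0.1154]
wrist_force: [-1.2, 1.6, 7.0]
```

The foot is on the well floor: z has stopped at 0.1154, as predicted, and the force is rising. I ease off, open partly and retreat.

```bash
python3 -m crank '{"dr":[[0,0,0],[0,0,0],[0,0,0],[0,0,0],[0,0,0],[0,0,0],[0,0,0],[0,0,0]],"xyz":[[0,0,-0.003],[0,0,-0.003],[0,0,-0.003],[0,0,-0.003],[0,0,-0.003],[0,0,-0.003],[0,0,-0.003],[0,0,-0.003]],"grip":[-1,-1,-0.55,-0.45,-0.3,-0.1,0,0]}'
python3 -m crank '{"dr":[[0,0,0],[0,0,0],[0,0,0],[0,0,0],[0,0,0],[0,0,0],[0,0,0],[0,0,0]],"xyz":[[0,0,0],[0,0,-0.02],[0,0,-0.06],[0,0,-0.14],[0,0,-0.26],[0,0,-0.4],[0,0,-0.55],[0,0,-0.6]],"grip":[0,0,0,0,0,0,0,0]}'
python3 -m crank '{"dr":[[0,0,0],[0,0,0],[0,0,0],[0,0,0],[0,0,0],[0,0,0]],"xyz":[[0,0.1,0],[0,0.25,0],[0,0.4,0],[0,0.5,0],[0,0.5,0],[0,0.5,0]],"grip":[0,0,0,0,0,0]}'
python3 - <<'E'
from h import *
d=arm.camera("side");n=arm.camera("scene")
cv2.imwrite("pics/J.png",np.hstack([cv2.resize(c["image"][y:y+190,x:x+130],None,fx=3,fy=3,interpolation=2) for c,x,y in((n,185,90),(d,165,105))]))
E
```

```text
clock: 21.08
tcp_pos: [0.5778, -0.2147, 0.1146]
tcp_rot: [-0.001, -0.052, 0.999, -0.001]
wrist_force: [-0.4, -0.4, 0.4]
opening: 0.0428
clock: 21.75
tcp_pos: [0.5804, -0.2155, 0.2734]
tcp_rot: [0.003, -0.052, 0.999, -0.003]
wrist_force: [0.6, 0.4, 1.2]
opening: 0.0423
clock: 22.25
tcp_pos: [0.5656, -0.089, 0.2659]
tcp_rot: [-0.0, -0.053, 0.999, -0.001]
wrist_force: [0.1, -1.1, -0.3]
opening: 0.0426
```

View pics/J.png

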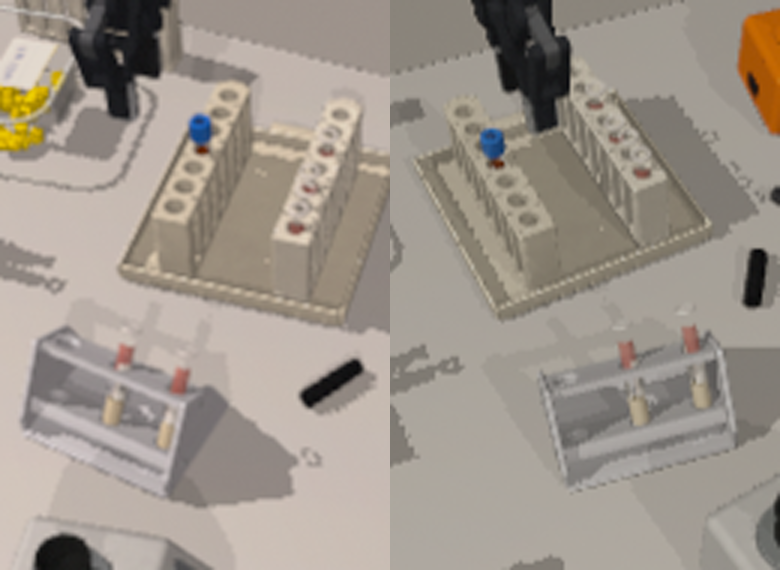

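J shows the blue-capped tube upright in the empty carrier's middle well, with its cap at scene (252,133) and side (199,153). The gripper is clear, and the open tubes and both carriers are where they were.

```bash
python3 -c "
from h import *
st(); print(arm.close_job())"
```

```text
22.35 [ 0.5656 -0.0908  0.2654] [-8.000e-04 -5.180e-02  9.987e-01 -1.100e-03] F [-0.1 -0.4  1.2] T [-0.03 -0.01 -0.01] op 0.0428
the job is handed in; nothing more can be done
None
```

The job is done and handed in at 22.4 s. I drew the blue-capped tube out of the stand along its axis and stood it in the white mixer's cup. I pressed it down slowly until the cup was on its stop and held it there for about 2.7 s. Then I lowered it to the floor of the middle well of the empty carrier and released it.

**What the checks showed:**
- **Press:** the height stopped changing at 0.1972 m, about 8 mm below first contact, while the force rose from 7 N to 13–14 N. I read the stop from height and force, as the cup's travel can't be measured directly.
- **Placing:** contact with the well floor came at 0.1154 m, as predicted, with at most 7 N before release.
- **Last picture:** the tube stands upright in its well and the gripper touches nothing. The open tubes and the part-filled carrier look unmoved.

**What disagreed:**
- The gripper's opening read about 17 mm on the 18.8 mm cap, but the grip held throughout.
- One triangulation put the foot 7.7 mm off the well. Using the known heights it was about 1–3 mm, and a close crop showed it centred to about 1 mm.

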